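# Clear the housing and draw its crossbar out through the short opening

## Task

First clear the two loose plastic offcuts from the top panel of the white housing into the black scrap bin, while the aluminium crossbar still lies inside. Then take hold of the crossbar, which is longer than the opening, tilt it and thread it out end first, and finish while still holding it in the gripper in the air, still, its whole length at least 5 cm higher than the housing's top panel. Leave the other things on the bench alone.

Things in the scene. Friction and masses are not known exactly. Their poses are not given: they have to be found in the camera images.
- housing: White plastic device housing, a box fixed to the bench, 160 (x) x 304 (y) x 110 (z) mm outside, walls and floor 4 mm thick. Inside it is 152 x 296 mm and hollow from z = 4 to 106 mm but for two upright ribs, each 40 (x) x 10 (y) mm, at x = 0 and y = -36 and +36 mm, tops at z = 74 mm. Origin: centre of the underside; z up.
- opening (a point): Middle of the one rectangular opening in the housing's top panel, 110 (housing x) x 170 (housing y) mm, at the panel's upper face, 110 mm above the bench and above the housing's centre. The panel is 4 mm thick (underside at 106 mm); a lip 67 mm wide roofs over the inside at each y end.
- bar: Straight aluminium crossbar, 20 (x) x 220 (y) x 14 (z) mm, 0.12 to 0.23 kg, balanced at its middle. Lies loose and level on the two ribs, within 3 degrees of the housing's y and 10 mm of its middle lengthwise; its top is 22 mm below the panel's upper face, both ends are under the lips. Grip it across its 20 mm width through the opening. Origin: centre of the underside.
- bar_end_a (a point): Centre of the bar's end face at the bar's +y end (110 mm from its middle).
- bar_end_b (a point): Centre of the bar's end face at the bar's -y end.
- offcut_1: Grey plastic offcut, a chunky block 36 (x) x 24 (y) x 16 (z) mm with a step 14 (x) x 24 (y) mm on top, centred at x = +8 mm, that reaches z = 24 mm; about 20 g. Starts loose on the +y lip of the housing's top panel, any yaw. Origin: centre of the underside.
- offcut_2: Grey plastic offcut of the same size, its step centred at x = -8 mm. Starts loose on the -y lip of the housing's top panel, any yaw. Origin: centre of the underside.
- bin: Black open-topped scrap bin, 150 x 150 x 90 mm, walls 4 mm, fixed to the bench to the left or the right of the housing. Origin: centre of the underside.
- tray: Shallow grey parts tray with four compartments and brass inserts, 150 x 150 x 35 mm, fixed, on the other side of the housing from the bin. Not to be used. Origin: centre of the underside.
- screwdriver: Loose screwdriver with a black handle lying on the bench beyond the housing; a bystander. Origin: on its axis, underside.
- tape: Loose cardboard ring (empty tape core), 100 mm across, 24 mm high, lying on the bench beyond the housing; a bystander. Origin: centre of the underside.

How it is judged:
By the outcome, as a careful person would: the job done as asked, in the order asked, and still so for the second after the job is handed in, while the arm keeps its last pose, push and grip.
It also fails if it takes over 64 s, if anything falls off the work surface, if the arm or the gripper's body presses on something with over 40 N, if the wrist force passes 120 N, or if a joint passes its speed limit or range.

## Robot

A 6-joint arm with a two-finger parallel gripper is mounted at the origin on the work surface. World frame = base frame: x ahead of the robot, y to its left, z up, the work surface at z = 0. Lengths are in m, angles in rad, forces in N, time in s.
With the tool pointing down it reaches from about 0.3 to 0.775 m from the base axis. Payload 14.6 kg.
Tool frame: the origin (TCP) lies on the centre line of the jaws, within the pads' length; the fingertips stand 19 mm ahead of it and the grasp point (between the pads) is the TCP; y points along the fingers, x is the direction in which the jaws open and shut, and the axes are right-handed (so a half turn about y gives the same grasp; the last joint's range is limited). The gripper opens to 94 mm and grips with 3 to 60 N. Pads are 16 mm wide; open, the fingers measure 119 mm over their backs; the gripper's body (75 mm by 177 mm) begins 78 mm behind the grasp point.
Start: joints at [1.142, 0.3, 1.521, -0, 1.321, -0.067], TCP at [0.195, 0.514, 0.224] pointing down, gripper open.
Joint ranges: [-3.03, 3.03], [-0.79, 2.21], [0.23, 2.52], [-1.04, 4.18], [0, 3.07], [-2.55, 2.55]. Speed limits (rad/s): [2.22, 2.22, 2.57, 3.14, 3.14, 3.14].

## Interface

Orientations are given as [roll, pitch, yaw] about the fixed x, y, z axes, in that order (R = Rz(yaw) Ry(pitch) Rx(roll)).
In Python, from station import get_obs, cams, workorder gives the robot as it stands.
- The arm moves only by the shell command python3 -m handwheel 'ROWS' [FORCE]. ROWS is JSON, a list of rows, each an object of numbers: "fingers": the opening, from -1 (shut) to 1 (fully open); "x", "y", "z": the shift along the tool's x, y, z in m; "spin": the turn about the tool's y in degrees. In form: [{"fingers": .., "x": .., "y": .., "z": .., "spin": ..}, ...]. A call has exactly 10 rows; each row is the pose to reach, as a shift and turn from the pose commanded when the call began, along the tool's axes at that moment; what a row does not reach only later rows make up. A row lasts 1/10 s, in which the tool goes at most 50 mm and 8.59 degrees, less where a joint would pass 70% of its speed; a pose out of reach is approached as far as the arm can. A call with a gripper value outside its range is refused whole. The fingers move at their own pace and stop on an object; FORCE is the grip in N (left out, the last holds). Time passes only in rows, so rows that repeat a pose let the fingers close, or fill a call up. It gives the time, the measured TCP pose, the force and the opening at its end, in the units of the state.
- get_obs(): the state, without advancing time (a new reading comes with each control period).
- cams.camera(name): name is "scene" or "side" or "wrist"; returns (picture, depth): 420x560x3 uint8, red, green, blue; 420x560 float32, m along the optical axis (not along the pixel's ray), 0 where there is no reading.
- cams.get_calibration(name): a dict with "fx", "fy", "cx", "cy" (pixels), "dist" ([k1, k2, p1, p2, k3] as OpenCV has them; the pictures are not rectified), "view" (4x4, takes a point from world to camera coordinates). Camera axes: x right, y down, z forward; pixel columns grow to the right and rows downward; lengths in m; the calibration is good to about 2 mm. A picture is of the moment at which its call begins: read the wrist's pose just before it. get_calibration takes no time and is no camera call; for the wrist camera it gives the pose at the moment of the call.
- workorder.hand_in(): hands the job in, once; it reports no verdict.
The state is a dict: "time_s": time; "qpos": joint angles; "joint_vel": joint speeds; "tau": joint torques, N m; "ee_pos": TCP position; "eef_rot": TCP orientation; "force": force on the tool from outside, world axes, zero at the start; "moment": the same for the moment, N m; "grip_width": finger opening in m.
Only numpy, scipy, OpenCV 4.12 (cv2) and the standard library are available. Lean on these libraries where they do the work, as an engineer would, in place of code of your own. Each camera call takes 0.05 s, during which the arm holds its last target. There are 200 camera calls.

## Working session

There is one attempt and no reset: what is moved stays moved. The work goes in short steps, Python scripts to look and compute and a shell command to move; the robot and the scene stay as the last step left them, time stands still between calls to the robot, and variables do not carry over. Pictures are saved under pics/ and viewed, about 8 in all and at most 12, crops included, and the job is handed in when it is done.

```bash
mkdir -p pics; ls
cat > h.py <<'E'
import numpy as np, cv2
from station import get_obs, cams, workorder
from scipy.spatial.transform import Rotation as R
def cloud(n):
    c=cams.get_calibration(n); im,d=cams.camera(n)
    h,w=d.shape; u,v=np.meshgrid(np.arange(w),np.arange(h))
    K=np.array([[c['fx'],0,c['cx']],[0,c['fy'],c['cy']],[0,0,1]])
    p=cv2.undistortPoints(np.stack([u,v],-1).reshape(-1,1,2).astype(float),K,np.array(c['dist'])).reshape(h,w,2)
    P=np.dstack([p*d[...,None],d]); V=np.array(c['view'])
    W=(P-V[:3,3])@V[:3,:3]; W[d<=0]=np.nan
    return im,W
def save(n,im): cv2.imwrite('pics/'+n,im[...,::-1])
E
python3 - <<'E'
from h import *
o=get_obs();print(o)
print(R.from_euler('xyz',o['eef_rot']).as_matrix().round(3))
a=[]
for n in('scene','side'):
    im,W=cloud(n); a.append(im); np.savez('pics/'+n,im=im,W=W)
    g=im.astype(int)
    m=(abs(W[...,2]-.11)<.004)
    print(n,m.sum(),np.nanmin(W[m],0),np.nanmax(W[m],0),np.linalg.inv(cams.get_calibration(n)['view'])[:3,3])
    if m.sum()>50: print(cv2.minAreaRect(W[m][:,:2].astype(np.float32)))
save('a.png',cv2.resize(np.hstack(a),(800,300)))
save('scene.png',a[0])
E
```

```text
pics
{'time_s': 0.0, 'qpos': array([ 1.14241813e+00,  3.00465703e-01,  1.52158518e+00, -3.27760289e-05,
        1.32067218e+00, -6.66074880e-02]), 'joint_vel': array([-0.00024659,  0.00087395, -0.00123702, -0.00113821,  0.00058681,
       -0.0009973 ]), 'tau': array([-1.21148416e-03, -5.31798899e+01, -3.52741599e+01,  7.08138035e-02,
        2.45516788e-02, -1.04431924e-04]), 'ee_pos': array([0.19457765, 0.51417852, 0.22388754]), 'eef_rot': array([-1.57075277e+00,  1.13001477e-03,  1.20903377e+00]), 'force': array([0.7268264 , 0.82195922, 0.88755944]), 'moment': array([0.01756025, 0.02347149, 0.05382259]), 'grip_width': 0.09400453370826775}
[[ 0.354 -0.    -0.935]
 [ 0.935 -0.001  0.354]
 [-0.001 -1.     0.   ]]
scene 4725 [-0.17549882 -1.17045985  0.10600128] [0.67909579 0.14476293 0.11399909] [1.01610413 0.53645744 0.92097726]
((0.24373382329940796, -0.4942343831062317), (1.312388300895691, 0.8345469236373901), 87.13573455810547)
side 5011 [-0.21472178 -1.70040827  0.10600937] [2.30014626 0.14777984 0.11399332] [0.39982744 0.64081498 0.56736184]
((1.0461643934249878, -0.77713543176651), (1.8454039096832275, 2.5128304958343506), 89.71603393554688)
```

View pics/a.png

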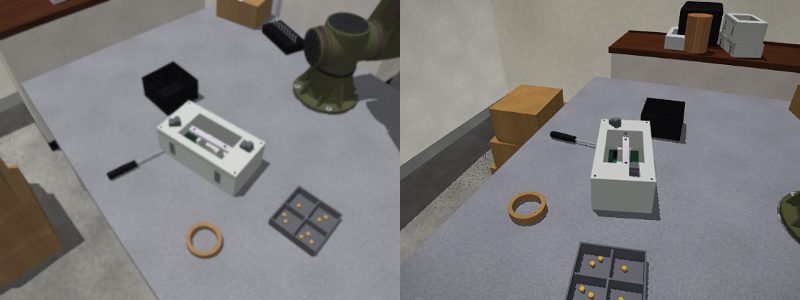

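Both views show the white housing mid-bench with its offcuts at each lip, the bar in the opening, the black bin on the far (−y) side and the tray on the near side. Next I measure them all.

Run:
```python
from h import *
for n in('scene','side'):
    f=np.load(f'pics/{n}.npz'); im,W=f['im'],f['W']
    x,y,z=W[...,0],W[...,1],W[...,2]
    box=(x>.25)&(x<.85)&(abs(y)<.5)
    g=im.max(2).astype(int)
    m=box&(abs(z-.11)<.004)&(g>140)
    k,l,s,_=cv2.connectedComponentsWithStats(m.astype(np.uint8)); i=1+s[1:,4].argmax(); m=l==i
    r=cv2.minAreaRect(W[m][:,:2].astype(np.float32)); print(n,'panel',m.sum(),r,cv2.boxPoints(r).round(3).tolist(), np.median(z[m]))
    c=np.array(r[0])
    t=box&(z>.117)&(z<.14)&(np.hypot(x-c[0],y-c[1])<.19)
    k,l,s,_=cv2.connectedComponentsWithStats(t.astype(np.uint8))
    for i in range(1,k):
        if s[i,4]>25:
            P=W[l==i]; top=P[P[:,2]>.130]
            print(' off',s[i],P.mean(0).round(4),P[:,2].max().round(4),cv2.minAreaRect(P[:,:2].astype(np.float32)),'top',len(top),top.mean(0).round(4) if len(top) else '')
    t=box&(z>.08)&(z<.094)&(np.hypot(x-c[0],y-c[1])<.075)&(g>110)
    k,l,s,_=cv2.connectedComponentsWithStats(t.astype(np.uint8)); 
    for i in range(1,k):
        if s[i,4]>60: P=W[l==i]; print(' bar',s[i],P.mean(0),cv2.minAreaRect(P[:,:2].astype(np.float32)))
    t=box&(g<60)&(z>.08)&(z<.097)&(np.hypot(x-c[0],y-c[1])>.15)
    P=W[t];print(' bin',len(P),cv2.minAreaRect(P[:,:2].astype(np.float32)))
s=np.load('pics/scene.npz')['im'][120:290,200:390]; t=np.load('pics/side.npz')['im'][150:310,240:420]
save('b.png',np.hstack([cv2.resize(s,(400,400)),cv2.resize(t,(400,400))]))
```

```text
scene panel 4375 ((0.5640973448753357, -0.0219719260931015), (0.1645258218050003, 0.3065204620361328), 14.465365409851074) [[0.44600000977516174, 0.10599999874830246], [0.5230000019073486, -0.19099999964237213], [0.6819999814033508, -0.15000000596046448], [0.6050000190734863, 0.1469999998807907]] 0.11009728042420502
 off [236 162  16  14 182] [ 0.6273 -0.1228  0.1276] 0.1376 ((0.6263638734817505, -0.1257069706916809), (0.02747960388660431, 0.035020314157009125), 53.46113204956055) top 57 [ 0.621  -0.12    0.1343]
 off [335 195  20  17 219] [0.5122 0.0882 0.1275] 0.1372 ((0.5101548433303833, 0.08499737828969955), (0.02750510536134243, 0.03659215196967125), 13.287525177001953) top 73 [0.5087 0.093  0.1338]
 bar [266 177  58  36 556] [ 0.56180528 -0.02176647  0.08729442] ((0.5610641837120056, -0.022916100919246674), (0.025085844099521637, 0.14943352341651917), 16.33286476135254)
 bin 525 ((0.5021719932556152, -0.3423601984977722), (0.15133050084114075, 0.15533344447612762), 2.7449049949645996)
side panel 3802 ((0.5629558563232422, -0.019648462533950806), (0.16033868491649628, 0.30818873
[... 212 characters left out ...]
1124179183598
 off [293 165  17  12 151] [ 0.6199 -0.1172  0.1263] 0.1345 ((0.6229138374328613, -0.12263666093349457), (0.02609073929488659, 0.03865623101592064), 60.73109817504883) top 48 [ 0.6165 -0.1176  0.1327]
 off [321 227  14  17 228] [0.5068 0.095  0.1284] 0.1362 ((0.5087587237358093, 0.08713336288928986), (0.023533262312412262, 0.03899798542261124), 14.226531028747559) top 91 [0.5064 0.0961 0.1339]
 bar [311 192  11  37 320] [ 0.55971757 -0.0264421   0.08865348] ((0.5610121488571167, -0.030144527554512024), (0.019691064953804016, 0.1291666477918625), 15.77761459350586)
 bin 480 ((0.498684823513031, -0.34178686141967773), (0.14870433509349823, 0.1561593860387802), 3.7578747272491455)
```

View pics/b.png

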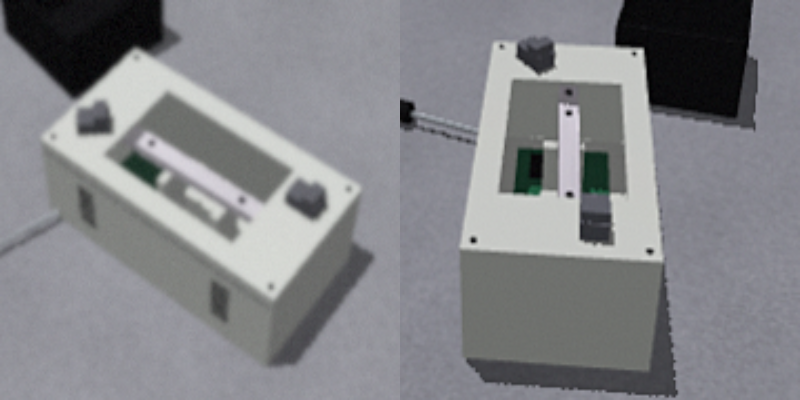

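```bash
cat >> h.py <<'E'
def go(x,y,z,yaw):
    "shift in tool axes and spin to TCP world target, tool x at yaw deg (mod 180)"
    o=get_obs(); M=R.from_euler('xyz',o['eef_rot']).as_matrix()
    d=M.T@(np.array([x,y,z])-o['ee_pos'])
    s=-(yaw-np.degrees(np.arctan2(M[1,0],M[0,0]))); s=(s+90)%180-90
    print('t',round(o['time_s'],2),'tcp',o['ee_pos'].round(4),'xyz',d.round(4),'spin',round(s,1),'q6',o['qpos'][5].round(2),'w',round(o['grip_width'],4),'F',o['force'].round(1))
E
python3 -c "from h import *; go(.509,.087,.23,14)"
```

```text
t 0.1 tcp [0.1946 0.5142 0.2239] xyz [-0.2883 -0.0058 -0.4453] spin 55.3 q6 -0.07 w 0.0941 F [1.1 0.4 0.1]
```

```bash
python3 -m handwheel '[{"fingers":0.2,"x":-0.01,"y":-0.006,"z":-0.02,"spin":3},{"fingers":0.2,"x":-0.03,"y":-0.006,"z":-0.05,"spin":9},{"fingers":0.2,"x":-0.055,"y":-0.006,"z":-0.09,"spin":16},{"fingers":0.2,"x":-0.082,"y":-0.006,"z":-0.13,"spin":23},{"fingers":0.2,"x":-0.108,"y":-0.006,"z":-0.17,"spin":30},{"fingers":0.2,"x":-0.135,"y":-0.006,"z":-0.21,"spin":37},{"fingers":0.2,"x":-0.162,"y":-0.006,"z":-0.25,"spin":44},{"fingers":0.2,"x":-0.187,"y":-0.006,"z":-0.29,"spin":50},{"fingers":0.2,"x":-0.212,"y":-0.006,"z":-0.328,"spin":55},{"fingers":0.2,"x":-0.235,"y":-0.006,"z":-0.362,"spin":55}]' 10; python3 -c "from h import *; go(.509,.087,.23,14)"
```

```text
time_s: 1.1
ee_pos: [0.4509, 0.1645, 0.2303]
eef_rot: [-1.571, 0.0, 0.245]
force: [0.2, 1.9, 0.2]
grip_width: 0.0565
t 1.1 tcp [0.4509 0.1645 0.2303] xyz [ 0.0375  0.0003 -0.0893] spin 0.1 q6 0.03 w 0.0565 F [0.2 1.9 0.2]
```

```bash
python3 -m handwheel '[{"fingers":0.2,"x":0.01,"z":-0.025,"y":0,"spin":0},{"fingers":0.2,"x":0.02,"z":-0.05,"y":0,"spin":0},{"fingers":0.2,"x":0.03,"z":-0.07,"y":0,"spin":0},{"fingers":0.2,"x":0.036,"z":-0.083,"y":0,"spin":0},{"fingers":0.2,"x":0.0375,"z":-0.087,"y":0,"spin":0},{"fingers":0.2,"x":0.0375,"z":-0.087,"y":0,"spin":0},{"fingers":0.2,"x":0.0375,"z":-0.087,"y":0,"spin":0},{"fingers":0.2,"x":0.0375,"z":-0.087,"y":0,"spin":0},{"fingers":0.2,"x":0.0375,"z":-0.087,"y":0,"spin":0},{"fingers":0.2,"x":0.0375,"z":-0.087,"y":0,"spin":0}]' 10
python3 - <<'E'
from h import *
go(.509,.087,.131,14)
im,W=cloud('wrist'); np.savez('pics/wr1',im=im,W=W); save('w1.png',im)
c=cams.get_calibration('wrist'); print(np.linalg.inv(c['view']).round(3))
x,y,z=W[...,0],W[...,1],W[...,2]
t=(z>.117)&(z<.14)&(np.hypot(x-.509,y-.087)<.06)
P=W[t]; print(len(P), cv2.minAreaRect(P[:,:2].astype(np.float32)) if len(P) else '')
t=(z>.08)&(z<.094)&(np.hypot(x-.561,y+.024)<.09)
P=W[t]; print(len(P), cv2.minAreaRect(P[:,:2].astype(np.float32)) if len(P) else '')
E
```

```text
time_s: 2.1
ee_pos: [0.5077, 0.0917, 0.2305]
eef_rot: [-1.571, -0.0, 0.25]
force: [-0.2, 0.5, -0.1]
grip_width: 0.0567
t 2.1 tcp [0.5077 0.0917 0.2305] xyz [ 0.0001  0.0995 -0.0049] spin 0.3 q6 -0.14 w 0.0567 F [-0.2  0.5 -0.1]
[[ 0.969  0.239  0.058  0.491]
 [ 0.246 -0.942 -0.229  0.158]
 [-0.001  0.236 -0.972  0.392]
 [ 0.     0.     0.     1.   ]]
1058 ((0.508557140827179, 0.0871308371424675), (0.023929426446557045, 0.03565288335084915), 13.929220199584961)
1566 ((0.5582842826843262, -0.02121235430240631), (0.020146392285823822, 0.15205127000808716), 15.564987182617188)
```

View pics/w1.png

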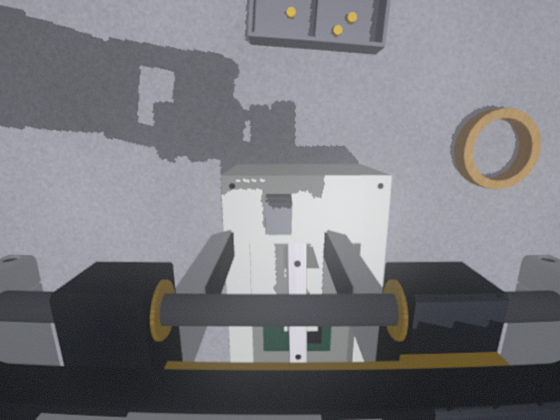

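The wrist view shows offcut 1 at (278, 213) between the fingertips, and the bar's top strip at (297, 300). The offcut measures (0.5086, 0.0871), 24 mm across the jaws. Descending and gripping.

```bash
python3 -m handwheel '[{"fingers":0.2,"x":0,"y":0.03,"z":-0.005,"spin":0},{"fingers":0.2,"x":0,"y":0.06,"z":-0.005,"spin":0},{"fingers":0.2,"x":0,"y":0.085,"z":-0.005,"spin":0},{"fingers":0.2,"x":0,"y":0.097,"z":-0.005,"spin":0},{"fingers":0.2,"x":0,"y":0.0975,"z":-0.005,"spin":0},{"fingers":-0.8,"x":0,"y":0.0975,"z":-0.005,"spin":0},{"fingers":-0.8,"x":0,"y":0.0975,"z":-0.005,"spin":0},{"fingers":-0.8,"x":0,"y":0.0975,"z":-0.005,"spin":0},{"fingers":-0.8,"x":0,"y":0.0975,"z":-0.005,"spin":0},{"fingers":-0.8,"x":0,"y":0.0975,"z":-0.005,"spin":0}]' 10; python3 -c "from h import *; go(.50,-.342,.2,14)"
```

```text
time_s: 3.15
ee_pos: [0.5092, 0.0866, 0.1334]
eef_rot: [-1.571, -0.001, 0.249]
force: [-0.2, -0.3, 2.7]
grip_width: 0.0235
t 3.15 tcp [0.5092 0.0866 0.1334] xyz [-0.1146 -0.0666 -0.4131] spin 0.3 q6 -0.15 w 0.0235 F [-0.2 -0.3  2.7]
```

```bash
python3 -m handwheel '[{"fingers":-0.8,"x":0,"y":-0.03,"z":0,"spin":0},{"fingers":-0.8,"x":-0.01,"y":-0.06,"z":-0.02,"spin":0},{"fingers":-0.8,"x":-0.022,"y":-0.066,"z":-0.06,"spin":0},{"fingers":-0.8,"x":-0.036,"y":-0.066,"z":-0.105,"spin":0},{"fingers":-0.8,"x":-0.05,"y":-0.066,"z":-0.15,"spin":0},{"fingers":-0.8,"x":-0.064,"y":-0.066,"z":-0.195,"spin":0},{"fingers":-0.8,"x":-0.078,"y":-0.066,"z":-0.24,"spin":0},{"fingers":-0.8,"x":-0.092,"y":-0.066,"z":-0.285,"spin":0},{"fingers":-0.8,"x":-0.102,"y":-0.066,"z":-0.33,"spin":0},{"fingers":-0.8,"x":-0.11,"y":-0.066,"z":-0.37,"spin":0}]' 10; python3 -c "from h import *; go(.50,-.342,.1,14)"
```

```text
time_s: 4.15
ee_pos: [0.4932, -0.3015, 0.1991]
eef_rot: [-1.571, -0.0, 0.248]
force: [0.5, -0.0, -0.2]
grip_width: 0.0242
t 4.15 tcp [ 0.4932 -0.3015  0.1991] xyz [-0.0034  0.0991 -0.041 ] spin 0.2 q6 -0.86 w 0.0242 F [ 0.5 -0.  -0.2]
```

```bash
python3 -m handwheel '[{"fingers":-0.8,"x":-0.003,"y":0,"z":-0.025,"spin":0},{"fingers":-0.8,"x":-0.003,"y":0.03,"z":-0.036,"spin":0},{"fingers":-0.8,"x":-0.003,"y":0.065,"z":-0.037,"spin":0},{"fingers":-0.8,"x":-0.003,"y":0.09,"z":-0.037,"spin":0},{"fingers":-0.8,"x":-0.003,"y":0.1,"z":-0.037,"spin":0},{"fingers":0.1,"x":-0.003,"y":0.1,"z":-0.037,"spin":0},{"fingers":0.1,"x":-0.003,"y":0.1,"z":-0.037,"spin":0},{"fingers":0.1,"x":-0.003,"y":0.1,"z":-0.037,"spin":0},{"fingers":0.1,"x":-0.003,"y":0.06,"z":-0.037,"spin":0},{"fingers":0.1,"x":-0.003,"y":0.01,"z":-0.037,"spin":0}]' 10; python3 -c "from h import *; go(.6245,-.124,.23,57)"
```

```text
time_s: 5.15
ee_pos: [0.4993, -0.3352, 0.1895]
eef_rot: [-1.569, 0.002, 0.249]
force: [-0.4, -0.0, 0.3]
grip_width: 0.0517
t 5.15 tcp [ 0.4993 -0.3352  0.1895] xyz [ 0.1733 -0.0404  0.1739] spin -42.7 q6 -0.9 w 0.0517 F [-0.4 -0.   0.3]
```

```bash
python3 -m handwheel '[{"fingers":0.2,"x":0.01,"y":-0.03,"z":0.01,"spin":-5},{"fingers":0.2,"x":0.035,"y":-0.04,"z":0.035,"spin":-12},{"fingers":0.2,"x":0.065,"y":-0.04,"z":0.065,"spin":-19},{"fingers":0.2,"x":0.095,"y":-0.04,"z":0.095,"spin":-26},{"fingers":0.2,"x":0.125,"y":-0.04,"z":0.125,"spin":-33},{"fingers":0.2,"x":0.152,"y":-0.04,"z":0.152,"spin":-39},{"fingers":0.2,"x":0.168,"y":-0.04,"z":0.168,"spin":-42},{"fingers":0.2,"x":0.173,"y":-0.04,"z":0.173,"spin":-42.5},{"fingers":0.2,"x":0.173,"y":-0.04,"z":0.173,"spin":-42.5},{"fingers":0.2,"x":0.173,"y":-0.04,"z":0.173,"spin":-42.5}]' 10
python3 - <<'E'
from h import *
im,W=cloud('wrist'); np.savez('pics/wr2',im=im,W=W); save('w2.png',im)
x,y,z=W[...,0],W[...,1],W[...,2]
t=(z>.117)&(z<.14)&(np.hypot(x-.6245,y+.124)<.05)
P=W[t]; r=cv2.minAreaRect(P[:,:2].astype(np.float32)); print(len(P), r)
go(*r[0],.1325,57)
E
```

```text
time_s: 6.15
ee_pos: [0.6245, -0.1265, 0.2294]
eef_rot: [-1.571, 0.0, 0.989]
force: [-0.8, 0.3, 0.0]
grip_width: 0.0567
1086 ((0.6247403621673584, -0.12438307702541351), (0.02382783032953739, 0.036476511508226395), 55.326839447021484)
t 6.2 tcp [ 0.6244 -0.1267  0.2293] xyz [0.0021 0.0968 0.001 ] spin -0.4 q6 -1.25 w 0.056 F [-0.2  0.3 -0.1]
```

View pics/w2.png

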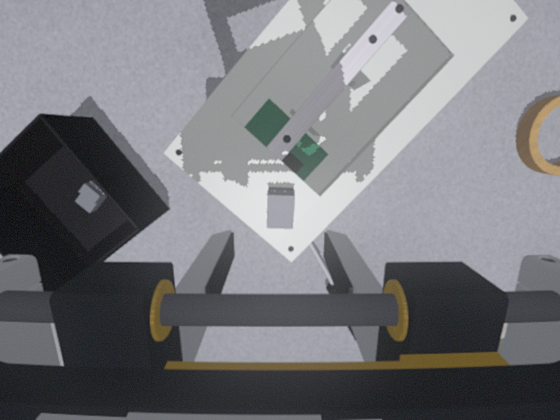

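Offcut 1 lies in the bin at (90, 195). Offcut 2, at (280, 207), is squarely between the open fingers.

```bash
python3 -m handwheel '[{"fingers":0.2,"x":0.002,"y":0.03,"z":0.001,"spin":1},{"fingers":0.2,"x":0.002,"y":0.06,"z":0.001,"spin":1},{"fingers":0.2,"x":0.002,"y":0.085,"z":0.001,"spin":1},{"fingers":0.2,"x":0.002,"y":0.096,"z":0.001,"spin":1},{"fingers":0.2,"x":0.002,"y":0.0965,"z":0.001,"spin":1},{"fingers":-0.8,"x":0.002,"y":0.0965,"z":0.001,"spin":1},{"fingers":-0.8,"x":0.002,"y":0.0965,"z":0.001,"spin":1},{"fingers":-0.8,"x":0.002,"y":0.0965,"z":0.001,"spin":1},{"fingers":-0.8,"x":0.002,"y":0.0965,"z":0.001,"spin":1},{"fingers":-0.8,"x":0.002,"y":0.07,"z":0.001,"spin":1}]' 10; python3 -c "from h import *; go(.515,-.355,.2,14)"
```

```text
time_s: 7.2
ee_pos: [0.6239, -0.1229, 0.1563]
eef_rot: [-1.566, 0.002, 0.973]
force: [-0.6, -0.4, 0.1]
grip_width: 0.0241
t 7.2 tcp [ 0.6239 -0.1229  0.1563] xyz [-0.2533 -0.0434 -0.0403] spin 41.8 q6 -1.23 w 0.0241 F [-0.6 -0.4  0.1]
```

```bash
python3 -m handwheel '[{"fingers":-0.8,"x":-0.01,"y":-0.03,"z":0,"spin":3},{"fingers":-0.8,"x":-0.035,"y":-0.045,"z":-0.005,"spin":9},{"fingers":-0.8,"x":-0.07,"y":-0.045,"z":-0.01,"spin":15},{"fingers":-0.8,"x":-0.11,"y":-0.045,"z":-0.015,"spin":21},{"fingers":-0.8,"x":-0.15,"y":-0.045,"z":-0.02,"spin":27},{"fingers":-0.8,"x":-0.19,"y":-0.045,"z":-0.03,"spin":33},{"fingers":-0.8,"x":-0.225,"y":-0.045,"z":-0.037,"spin":39},{"fingers":-0.8,"x":-0.245,"y":-0.045,"z":-0.04,"spin":42},{"fingers":-0.8,"x":-0.25,"y":-0.045,"z":-0.04,"spin":42},{"fingers":-0.8,"x":-0.25,"y":-0.045,"z":-0.04,"spin":42}]' 10; python3 -c "from h import *; go(.51,-.35,.1,14)"
```

```text
time_s: 8.2
ee_pos: [0.5175, -0.3524, 0.204]
eef_rot: [-1.571, -0.0, 0.241]
force: [-0.1, 1.5, 0.4]
grip_width: 0.0239
t 8.2 tcp [ 0.5175 -0.3524  0.204 ] xyz [-0.0067  0.104   0.0042] spin -0.2 q6 -0.9 w 0.0239 F [-0.1  1.5  0.4]
```

```bash
python3 -m handwheel '[{"fingers":-0.8,"x":-0.007,"y":0.03,"z":0.004,"spin":0},{"fingers":-0.8,"x":-0.007,"y":0.065,"z":0.004,"spin":0},{"fingers":-0.8,"x":-0.007,"y":0.09,"z":0.004,"spin":0},{"fingers":-0.8,"x":-0.007,"y":0.102,"z":0.004,"spin":0},{"fingers":-0.8,"x":-0.007,"y":0.104,"z":0.004,"spin":0},{"fingers":0.1,"x":-0.007,"y":0.104,"z":0.004,"spin":0},{"fingers":0.1,"x":-0.007,"y":0.104,"z":0.004,"spin":0},{"fingers":0.1,"x":-0.007,"y":0.104,"z":0.004,"spin":0},{"fingers":0.1,"x":-0.007,"y":0.06,"z":0.004,"spin":0},{"fingers":0.1,"x":-0.007,"y":0.01,"z":0.004,"spin":0}]' 10
python3 - <<'E'
from h import *
a=[cloud(n) for n in('scene','side')]
im,W=a[0]; 
for n,(im,W) in zip('cd',a):
    x,y,z=W[...,0],W[...,1],W[...,2]
    t=(z>.117)&(z<.14)&(np.hypot(x-.563,y+.02)<.18); print(t.sum())
    # housing axes
    ax=np.array([-np.sin(np.radians(14.45)),np.cos(np.radians(14.45))]); 
    hy=(x-.5635)*ax[0]+(y+.021)*ax[1]; hx=(x-.5635)*ax[1]-(y+.021)*ax[0]
    b=(z>.08)&(z<.096)&(abs(hx)<.03)&(abs(hy)<.14)
    print('bar hx,hy',np.percentile(hx[b],[2,50,98]).round(4),np.percentile(hy[b],[1,99]).round(4), cv2.minAreaRect(W[b][:,:2].astype(np.float32)))
save('c.png',np.hstack([cv2.resize(a[0][0][80:290,180:390],(400,400)),cv2.resize(a[1][0][130:310,240:420],(400,400))]))
f=np.load('pics/wr2.npz');im,W=f['im'],f['W']
for p in((399,8),(373,38),(287,138)):
    q=W[p[1],p[0]]; print(p,q.round(4),'hy',((q[0]-.5635)*ax[0]+(q[1]+.021)*ax[1]).round(4))
c=np.array([.5635,-.021])+.06*ax; print('grip pt',c)
E
```

```text
time_s: 9.2
ee_pos: [0.5093, -0.3498, 0.1944]
eef_rot: [-1.569, 0.002, 0.24]
force: [0.9, -1.7, 1.2]
grip_width: 0.0518
0
bar hx,hy [-0.014  -0.0014  0.0078] [-0.0954  0.0724] ((0.5632222294807434, -0.033522091805934906), (0.02394091710448265, 0.17282350361347198), 15.441351890563965)
0
bar hx,hy [-0.014  -0.0049  0.0049] [-0.1117  0.0556] ((0.5661242604255676, -0.05014217644929886), (0.020063059404492378, 0.17401553690433502), 15.570527076721191)
(399, 8) [0.5345 0.0642 0.0887] hy 0.0898
(373, 38) [0.5438 0.0312 0.0887] hy 0.0554
(287, 138) [ 0.5763 -0.0845  0.0903] hy -0.0647
grip pt [0.5485279  0.03710195]
```

View pics/c.png

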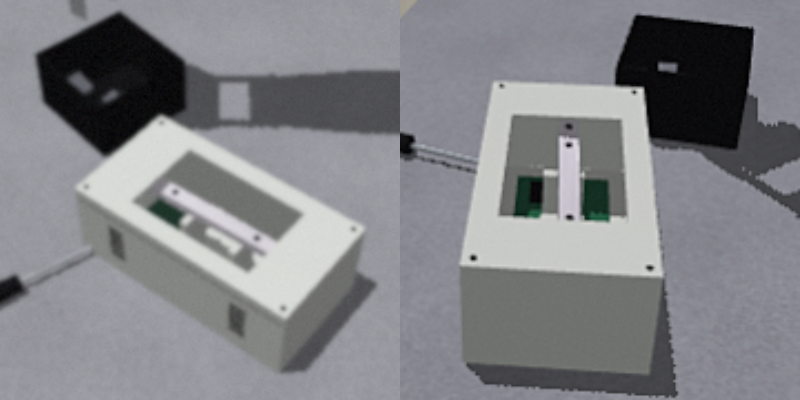

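Both offcuts are in the bin (left view at (78, 82) and (110, 97)) and the panel is clear. The bar lies free at 15.5° yaw. Its hole pairs put its middle about 5 mm toward −y. I'll grip at its +y side, 65 mm from the middle.

```bash
python3 -c "from h import *; go(.5428,.0347,.2,15.5)"
```

```text
t 9.3 tcp [ 0.5117 -0.3516  0.2019] xyz [ 0.1221 -0.0006  0.3678] spin -1.7 q6 -0.9 w 0.0513 F [-0.1  0.8 -0.5]
```

```bash
python3 -m handwheel '[{"fingers":0.1,"x":0.01,"y":0,"z":0.025,"spin":-0.5},{"fingers":0.1,"x":0.023,"y":0,"z":0.07,"spin":-1},{"fingers":0.1,"x":0.038,"y":0,"z":0.115,"spin":-1.7},{"fingers":0.1,"x":0.053,"y":0,"z":0.16,"spin":-1.7},{"fingers":0.1,"x":0.068,"y":0,"z":0.205,"spin":-1.7},{"fingers":0.1,"x":0.083,"y":0,"z":0.25,"spin":-1.7},{"fingers":0.1,"x":0.098,"y":0,"z":0.295,"spin":-1.7},{"fingers":0.1,"x":0.112,"y":0,"z":0.335,"spin":-1.7},{"fingers":0.1,"x":0.12,"y":0,"z":0.36,"spin":-1.7},{"fingers":0.1,"x":0.122,"y":0,"z":0.368,"spin":-1.7}]' 10; python3 -m handwheel '[{"fingers":0.1,"x":0,"y":0,"z":0,"spin":0},{"fingers":0.1,"x":0,"y":0,"z":0,"spin":0},{"fingers":0.1,"x":0,"y":0,"z":0,"spin":0},{"fingers":0.1,"x":0,"y":0.02,"z":0,"spin":0},{"fingers":0.1,"x":0,"y":0.04,"z":0,"spin":0},{"fingers":0.1,"x":0,"y":0.05,"z":0,"spin":0},{"fingers":0.1,"x":0,"y":0.05,"z":0,"spin":0},{"fingers":0.1,"x":0,"y":0.05,"z":0,"spin":0},{"fingers":0.1,"x":0,"y":0.05,"z":0,"spin":0},{"fingers":0.1,"x":0,"y":0.05,"z":0,"spin":0}]' 10
python3 - <<'E'
from h import *
go(.5428,.0347,.087,15.5)
im,W=cloud('wrist'); save('w3.png',im)
x,y,z=W[...,0],W[...,1],W[...,2]
b=(z>.082)&(z<.096)&(np.hypot(x-.5428,y-.0347)<.04)
P=W[b]; print(len(P), cv2.minAreaRect(P[:,:2].astype(np.float32)) if len(P) else '')
E
```

```text
time_s: 10.3
ee_pos: [0.5408, 0.0385, 0.1943]
eef_rot: [-1.571, -0.001, 0.273]
force: [0.1, 0.3, 0.2]
grip_width: 0.0519
time_s: 11.3
ee_pos: [0.5411, 0.0362, 0.1447]
eef_rot: [-1.571, -0.001, 0.27]
force: [-0.2, -0.7, 0.2]
grip_width: 0.0515
t 11.3 tcp [0.5411 0.0362 0.1447] xyz [ 0.0012  0.0577 -0.0019] spin -0.0 q6 -0.27 w 0.0515 F [-0.2 -0.7  0.2]
2004 ((0.545200526714325, 0.026089876890182495), (0.019708627834916115, 0.061824191361665726), 14.88235092163086)
```

View pics/w3.png

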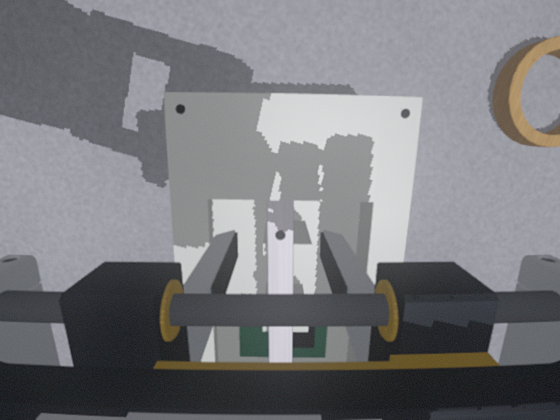

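The bar (column 281) is centred between the fingers (columns 235 and 322), both well inside the opening. Descending and gripping it gently so it can pivot between the pads.

```bash
python3 -m handwheel '[{"fingers":0.1,"x":0.001,"y":0.02,"z":-0.002,"spin":0},{"fingers":0.1,"x":0.001,"y":0.04,"z":-0.002,"spin":0},{"fingers":0.1,"x":0.001,"y":0.052,"z":-0.002,"spin":0},{"fingers":0.1,"x":0.001,"y":0.058,"z":-0.002,"spin":0},{"fingers":0.1,"x":0.001,"y":0.058,"z":-0.002,"spin":0},{"fingers":-0.9,"x":0.001,"y":0.058,"z":-0.002,"spin":0},{"fingers":-0.9,"x":0.001,"y":0.058,"z":-0.002,"spin":0},{"fingers":-0.9,"x":0.001,"y":0.058,"z":-0.002,"spin":0},{"fingers":-0.9,"x":0.001,"y":0.058,"z":-0.002,"spin":0},{"fingers":-0.9,"x":0.001,"y":0.058,"z":-0.002,"spin":0}]' 10; python3 -c "from h import *; go(.5428,.0347,.095,15.5)"
```

```text
time_s: 12.35
ee_pos: [0.5424, 0.0346, 0.0862]
eef_rot: [-1.571, -0.001, 0.27]
force: [-0.2, 0.2, 2.4]
grip_width: 0.02
t 12.35 tcp [0.5424 0.0346 0.0862] xyz [ 0.0004 -0.0088 -0.    ] spin -0.0 q6 -0.27 w 0.02 F [-0.2  0.2  2.4]
```

```bash
python3 -m handwheel '[{"fingers":-0.9,"x":0,"y":-0.003,"z":0,"spin":0},{"fingers":-0.9,"x":0,"y":-0.006,"z":0,"spin":0},{"fingers":-0.9,"x":0,"y":-0.0095,"z":0,"spin":0},{"fingers":-0.9,"x":0,"y":-0.0095,"z":0,"spin":0},{"fingers":-0.9,"x":0,"y":-0.0095,"z":-0.005,"spin":0},{"fingers":-0.9,"x":0,"y":-0.0095,"z":-0.01,"spin":0},{"fingers":-0.9,"x":0,"y":-0.0095,"z":-0.015,"spin":0},{"fingers":-0.9,"x":0,"y":-0.0095,"z":-0.02,"spin":0},{"fingers":-0.9,"x":0,"y":-0.0095,"z":-0.025,"spin":0},{"fingers":-0.9,"x":0,"y":-0.0095,"z":-0.027,"spin":0}]' 10
python3 - <<'E'
from h import *
go(.5428,.0347,.095,15.5); o=get_obs(); print(o['moment'])
ax=np.array([-np.sin(np.radians(14.45)),np.cos(np.radians(14.45))])
a=[]
for n in('scene','side'):
    im,W=cloud(n); a.append(im)
    x,y,z=W[...,0],W[...,1],W[...,2]
    hy=(x-.5635)*ax[0]+(y+.021)*ax[1]; hx=(x-.5635)*ax[1]-(y+.021)*ax[0]
    b=(z>.06)&(z<.104)&(abs(hx)<.012)&(abs(hy)<.14)&(im.max(2)>120)
    if b.sum()>20: print(n,b.sum(),'hy',np.percentile(hy[b],[1,50,99]).round(3),'slope z/hy',np.polyfit(hy[b],z[b],1).round(3))
save('e.png',np.hstack([cv2.resize(a[0][80:290,180:390],(400,400)),cv2.resize(a[1][130:310,240:420],(400,400))]))
E
```

```text
time_s: 13.35
ee_pos: [0.5496, 0.008, 0.0954]
eef_rot: [-1.571, 0.0, 0.27]
force: [-0.2, 0.4, -1.3]
grip_width: 0.0197
t 13.35 tcp [0.5496 0.008  0.0954] xyz [0.0006 0.0004 0.0276] spin -0.1 q6 -0.32 w 0.0197 F [-0.2  0.4 -1.3]
[ 0.07217395  0.06648773 -0.0220675 ]
scene 274 hy [-0.105  0.04   0.075] slope z/hy [0.11  0.087]
side 212 hy [-0.107 -0.016  0.073] slope z/hy [0.111 0.093]
```

View pics/e.png

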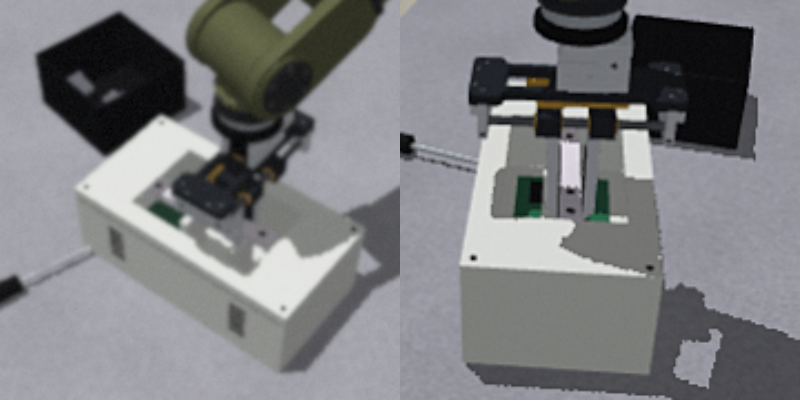

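The bar pivots in the pads (6° tilt) and its +y end, now at housing y ≈ 75 mm, has come out from under the lip; both holes near that end are visible at about (569, 190–210) on the right. Lifting straight up.

```bash
python3 -m handwheel '[{"fingers":-0.9,"x":0,"y":-0.007,"z":0,"spin":0},{"fingers":-0.9,"x":0,"y":-0.014,"z":0,"spin":0},{"fingers":-0.9,"x":0,"y":-0.021,"z":0,"spin":0},{"fingers":-0.9,"x":0,"y":-0.028,"z":0,"spin":0},{"fingers":-0.9,"x":0,"y":-0.035,"z":0,"spin":0},{"fingers":-0.9,"x":0,"y":-0.042,"z":0,"spin":0},{"fingers":-0.9,"x":0,"y":-0.049,"z":0,"spin":0},{"fingers":-0.9,"x":0,"y":-0.055,"z":0,"spin":0},{"fingers":-0.9,"x":0,"y":-0.06,"z":0,"spin":0},{"fingers":-0.9,"x":0,"y":-0.06,"z":0,"spin":0}]' 10
python3 - <<'E'
from h import *
go(.5428,.0347,.095,15.5)
a=[cloud(n) for n in('scene','side')]
ax=np.array([-np.sin(np.radians(14.45)),np.cos(np.radians(14.45))])
for im,W in a:
    x,y,z=W[...,0],W[...,1],W[...,2]
    hy=(x-.5635)*ax[0]+(y+.021)*ax[1]; hx=(x-.5635)*ax[1]-(y+.021)*ax[0]
    b=(z>.06)&(z<.25)&(abs(hx)<.011)&(hy>-.08)&(hy<.08)&(im.max(2)>110)
    if b.sum()>20: print(b.sum(),np.percentile(hy[b],[1,50,99]).round(3),np.percentile(z[b],[1,50,99]).round(3))
save('f.png',np.hstack([cv2.resize(a[0][0][80:290,180:390],(400,400)),cv2.resize(a[1][0][130:310,240:420],(400,400))]))
E
```

```text
time_s: 14.45
ee_pos: [0.5497, 0.0086, 0.1562]
eef_rot: [-1.571, -0.001, 0.27]
force: [0.7, 0.2, -2.2]
grip_width: 0.02
t 14.45 tcp [0.5497 0.0086 0.1562] xyz [0.0002 0.0611 0.027 ] spin -0.0 q6 -0.32 w 0.02 F [ 0.7  0.2 -2.2]
495 [-0.078 -0.014  0.069] [0.061 0.105 0.183]
256 [-0.039  0.041  0.072] [0.061 0.166 0.245]
```

View pics/f.png

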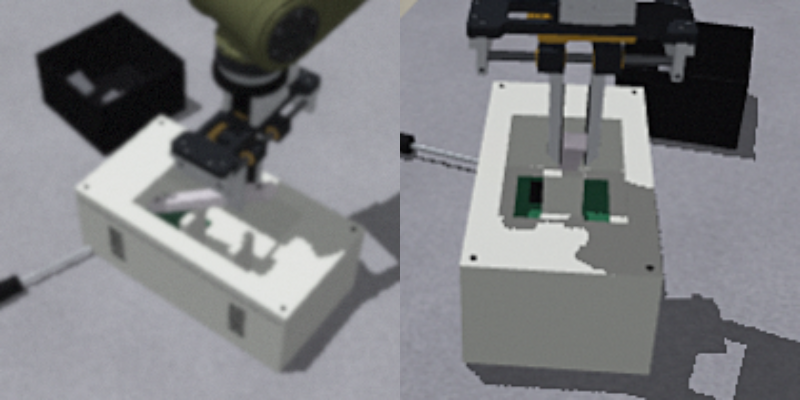

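The bar is now steeply tilted with its +y end out above the opening (left (240, 195), right (572, 145)); wrist load is about 2 N. Continuing upward.

```bash
python3 -m handwheel '[{"fingers":-0.9,"x":0,"y":-0.008,"z":0,"spin":0},{"fingers":-0.9,"x":0,"y":-0.016,"z":0,"spin":0},{"fingers":-0.9,"x":0,"y":-0.024,"z":0,"spin":0},{"fingers":-0.9,"x":0,"y":-0.032,"z":0,"spin":0},{"fingers":-0.9,"x":0,"y":-0.04,"z":0,"spin":0},{"fingers":-0.9,"x":0,"y":-0.048,"z":0,"spin":0},{"fingers":-0.9,"x":0,"y":-0.056,"z":0,"spin":0},{"fingers":-0.9,"x":0,"y":-0.064,"z":0,"spin":0},{"fingers":-0.9,"x":0,"y":-0.072,"z":0,"spin":0},{"fingers":-0.9,"x":0,"y":-0.08,"z":0,"spin":0}]' 10;python3 -m handwheel '[{"fingers":-0.9,"x":0,"y":-0.008,"z":0,"spin":0},{"fingers":-0.9,"x":0,"y":-0.016,"z":0,"spin":0},{"fingers":-0.9,"x":0,"y":-0.024,"z":0,"spin":0},{"fingers":-0.9,"x":0,"y":-0.032,"z":0,"spin":0},{"fingers":-0.9,"x":0,"y":-0.04,"z":0,"spin":0},{"fingers":-0.9,"x":0,"y":-0.048,"z":0,"spin":0},{"fingers":-0.9,"x":0,"y":-0.056,"z":0,"spin":0},{"fingers":-0.9,"x":0,"y":-0.064,"z":0,"spin":0},{"fingers":-0.9,"x":0,"y":-0.072,"z":0,"spin":0},{"fingers":-0.9,"x":0,"y":-0.08,"z":0,"spin":0}]' 10; python3 -m handwheel '[{"fingers":-0.9,"x":0,"y":-0.01,"z":0,"spin":0},{"fingers":-0.9,"x":0,"y":-0.02,"z":0,"spin":0},{"fingers":-0.9,"x":0,"y":-0.03,"z":0,"spin":0},{"fingers":-0.9,"x":0,"y":-0.04,"z":0,"spin":0},{"fingers":-0.9,"x":0,"y":-0.05,"z":0,"spin":0},{"fingers":-0.9,"x":0,"y":-0.06,"z":0,"spin":0},{"fingers":-0.9,"x":0,"y":-0.07,"z":0,"spin":0},{"fingers":-0.9,"x":0,"y":-0.08,"z":0,"spin":0},{"fingers":-0.9,"x":0,"y":-0.085,"z":0,"spin":0},{"fingers":-0.9,"x":0,"y":-0.085,"z":0,"spin":0}]' 25
python3 - <<'E'
from h import *
go(.5428,.0347,.095,15.5)
a=[cloud(n) for n in('scene','side')]
for im,W in a:
    x,y,z=W[...,0],W[...,1],W[...,2]
    b=(z>.125)&(z<.37)&(np.hypot(x-.55,y-.008)<.15)
    print(b.sum(),np.nanmin(z[b]).round(3),np.percentile(z[b],[1,5,50]).round(3),W[b][z[b].argsort()[:200]].mean(0).round(3))
save('g.png',np.hstack([cv2.resize(a[0][0][30:290,180:440],(400,400)),cv2.resize(a[1][0][40:310,200:470],(400,400))]))
E
```

```text
time_s: 15.55
ee_pos: [0.5494, 0.0086, 0.2361]
eef_rot: [-1.571, 0.0, 0.27]
force: [-0.9, 0.8, -1.9]
grip_width: 0.02
time_s: 16.55
ee_pos: [0.5495, 0.0086, 0.3161]
eef_rot: [-1.571, -0.0, 0.27]
force: [-0.4, 0.4, -2.3]
grip_width: 0.0203
time_s: 17.55
ee_pos: [0.5496, 0.0086, 0.4011]
eef_rot: [-1.571, -0.001, 0.27]
force: [0.0, -0.6, -1.9]
grip_width: 0.0199
t 17.55 tcp [0.5496 0.0086 0.4011] xyz [1.000e-04 3.061e-01 2.710e-02] spin -0.0 q6 -0.32 w 0.0199 F [ 0.  -0.6 -1.9]
367 0.255 [0.262 0.267 0.321] [ 0.583 -0.069  0.294]
467 0.258 [0.258 0.264 0.322] [ 0.571 -0.068  0.286]
```

View pics/g.png

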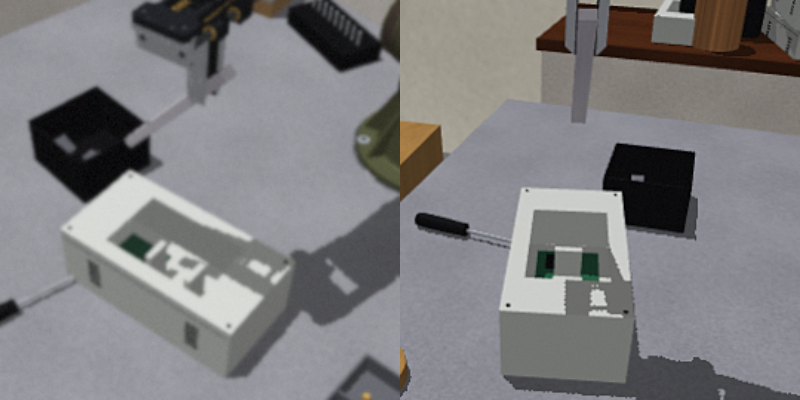

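The bar is out, held at about 50° (left (175, 110), right (583, 70)). Its lowest point is at z ≈ 0.255 m, and both offcuts are still in the bin. I'll hold for a second, recheck and hand in.

```bash
python3 -m handwheel '[{"fingers":-0.9,"x":0,"y":0,"z":0,"spin":0},{"fingers":-0.9,"x":0,"y":0,"z":0,"spin":0},{"fingers":-0.9,"x":0,"y":0,"z":0,"spin":0},{"fingers":-0.9,"x":0,"y":0,"z":0,"spin":0},{"fingers":-0.9,"x":0,"y":0,"z":0,"spin":0},{"fingers":-0.9,"x":0,"y":0,"z":0,"spin":0},{"fingers":-0.9,"x":0,"y":0,"z":0,"spin":0},{"fingers":-0.9,"x":0,"y":0,"z":0,"spin":0},{"fingers":-0.9,"x":0,"y":0,"z":0,"spin":0},{"fingers":-0.9,"x":0,"y":0,"z":0,"spin":0}]' 25
python3 - <<'E'
from h import *
lo=[]
for n in('scene','side'):
    im,W=cloud(n); x,y,z=W[...,0],W[...,1],W[...,2]
    b=(z>.125)&(z<.37)&(np.hypot(x-.55,y-.008)<.15); lo.append(np.nanmin(z[b])); print(lo[-1],np.abs(get_obs()['joint_vel']).max())
if min(lo)>.2: workorder.hand_in(); print('handed in',get_obs()['time_s'])
E
```

```text
time_s: 18.65
ee_pos: [0.5495, 0.0086, 0.4005]
eef_rot: [-1.571, -0.0, 0.27]
force: [-0.4, 0.2, -2.6]
grip_width: 0.0199
0.25529255522506067 0.0014292852763593278
0.2571849752812237 0.0017577365977472926
the job is handed in; nothing more can be done
the job is handed in; nothing more can be done
```

The job is done and handed in at about 19 s of the 64 s allowed; no verdict is reported. I put both offcuts in the black bin first. Then I gripped the crossbar lightly 65 mm from its middle and shifted it 27 mm toward −y so its +y end cleared the lip. I lifted it out end first, letting it tilt between the pads, and finished holding it at 25 N.

My last checks agreed in both camera views and none failed:
- **Height:** the bar's lowest point was 0.255 to 0.257 m, about 14.5 cm above the top panel, and it had not changed after a second of holding still.
- **Stillness and grip:** the arm was at rest and the fingers read 20 mm, the bar's width.
- **Force:** the wrist force read under 3 N after every move.
- **Scene:** both offcuts were still visible in the bin, and the robot touched nothing else on the bench.

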